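Gauge a sealed housing in the catch tray, then tote it

TASK

Check the height of the sealed (lidded) housing in the steel catch tray: lower the bridge gauge gently over it so that both its bars stand flat on the tray floor and its sprung foot rests on the middle of the lid, let go of it for about a second so that it gives its reading, then lift it off and stand it back upright in the middle of its dark pad. After that, collect the sealed housing into the black tote, flat on the tote floor, lid up, beside the one already there; leave the open housing and everything else where it is.

Things in the scene. Friction and masses are not known exactly. Their poses are not given: they have to be found in the camera images.
- gauge: Loose aluminium bridge gauge, 0.45 kg, on the pad. Origin: centre of its footprint, at its feet. Two bar feet 50 (x) x 12 (y) x 6 high at y = +-34 (56 clear between, 80 overall); 10 thick legs on them; beam 36 (x) x 80 (y) from 47 to 61 high; on it a black grip fin 36 (x) x 12 thick (y), from 61 to 95 high: pinch it along y. All mm. Half a turn about z makes no difference.
- plunger (a joint): Gauge reading, m: how far its sprung foot is pushed up, 0 to 0.036. At 0 the foot's underside is 2 mm above the plane of the gauge's bar feet. Standing over a surface h above that plane it reads h - 2 mm: 24 mm on the sealed housing's lid. A light spring (0.5 N at 0, 1.6 N at 24 mm) pushes the foot down; the gauge's own weight overcomes it.
- foot_tip (a point): Centre of the underside of the gauge's sprung foot (steel disc 12 mm across on the vertical axis through the gauge's origin; it moves up with the joint).
- housing: Sealed housing to check and collect: loose aluminium box 70 (x) x 34 (y) x 22 mm high, brass pin ends on its long sides, steel lid 50 x 26 mm 4 mm proud, its top at 26 mm. About 0.12 kg. Origin: centre of its underside. It lies lid up in the tray's +y or -y half, length roughly along the tray's x; the open housing lies in the other half. Half a turn about z makes no difference.
- open_housing: Bystander in the tray: loose housing of the same 70 x 34 x 22 mm, without lid, a hollow frame with a white substrate inside. Not to be moved. Origin: centre of its underside.
- collected: A sealed housing just like the other, already in the tote, lying along the tote's x on its -y side (about 45 to 55 mm from the tote's centre). It stays in the tote, lid up. Origin: centre of its underside.
- standoff: Bystander in the tray near the chute: loose brass cylinder, 18 mm across, 14 mm high. Origin: centre of its underside.
- tray: Fixed dark steel catch tray, 200 (x) x 270 (y) mm, walls 4 mm thick and 18 mm high, floor top 4 mm above its origin (centre of its underside). A fixed chute, 164 mm wide and up to 50 mm high, stands outside its +x wall, out to x = 160 mm.
- pad: Fixed flat dark steel pad, 130 x 130 x 10 mm, on which the gauge is kept. Origin: centre of its underside; top at 10 mm.
- tote: Fixed open black tote, outside 150 (x) x 190 (y) x 55 mm high, walls 4 mm, floor top 4 mm above its origin (centre of its underside). The free space is on its +y side. Turned by up to a quarter turn either way. Pad and tote stand either side of the tray; which is left and which right varies.
- bottle: Bystander: white closed bottle, 52 mm across, 125 mm high, loose. Origin: centre of its underside.
- jar: Bystander: small glass jar with steel cap, 36 mm across, 42 mm high, loose, close to the tray's -x edge. Origin: centre of its underside.
- driver: Bystander: screwdriver with black handle, 160 mm long, about 26 mm high, lying loose along the tray's -x edge. Origin: centre of its underside, length along x.
- puck: Bystander: black joystick puck, 48 mm across, 24 mm high, loose, at the far left. Origin: centre of its underside.
- lamp: Fixed obstacle: inspection lamp on a round base 90 mm across, pole 16 mm across, 314 mm high, with a head 52 mm across at 312 to 338 mm height, 55 mm to the -x side of the pole. It stands behind the tray's left or right far corner, the bottle behind the other. Origin: centre of its underside.

How it is judged:
By the outcome, as a careful person would: the job done as asked, in the order asked, and still so for the second after the job is handed in, with the robot touching nothing.
It also fails if it takes over 72 s, if anything falls off the work surface, if the arm or the gripper's body presses on something with over 40 N, if the wrist force passes 120 N, or if a joint passes its speed limit or range.

ROBOT

A 6-joint arm with a two-finger parallel gripper is mounted at the origin on the work surface. World frame = base frame: x ahead of the robot, y to its left, z up, the work surface at z = 0. Lengths are in m, angles in degrees, forces in N, time in s.
With the tool pointing down it reaches from about 0.4 to 0.825 m from the base axis. Payload 7 kg.
Tool frame: the origin (TCP) lies on the centre line of the jaws, within the pads' length; the fingertips stand 19 mm ahead of it and the grasp point (between the pads) is the TCP (r.tips_ahead is the distance from the TCP to the fingertips, in m); z points along the fingers, y is the line along which they close (so a half turn about z gives the same grasp; the last joint's range is limited). The gripper opens to 88 mm and grips with 3 to 60 N. Pads are 19 mm wide; open, the fingers measure 130 mm over their backs; the gripper's body (78 mm by 193 mm) begins 47 mm behind the grasp point.
Start: joints at [85.033, 20.546, 0.682, 0, -70.136, -16.507], TCP at [0.247, 0.628, 0.246] pointing down, gripper open.
Joint ranges: [-176.03, 176.03], [-82.01, 121.73], [-58.28, 71.71], [-173.87, 95.51], [-174.79, -0.11], [-173.66, 173.66]. Speed limits (degrees/s): [136.94, 136.94, 172.46, 180, 180, 180].

INTERFACE

Orientations are given as [roll, pitch, yaw] about the fixed x, y, z axes, in that order (R = Rz(yaw) Ry(pitch) Rx(roll)).
In Python, from plant import r, viewer, close_job gives the robot as it stands. The module is installed in compiled form; this text tells all that it offers.
- The arm moves only by the tool arm_command, never from a script. Its arguments are lists of equal length, an entry for each row: "travel": the shift along the world's x, y, z scaled (see below), a list of three; "delta_rot": the turn, a rotation vector about the world's x, y, z scaled (see below), a list of three. In form: {"travel": [[dx, dy, dz], ...], "delta_rot": [[rx, ry, rz], ...]}. A call has 1 to 20 rows; each row is the pose to reach, as a shift and turn from the pose commanded when the call began; what a row does not reach only later rows make up. The controller multiplies each number of a shift by 0.5 m and each number of a turn by 90 degrees. A row lasts 1/8 s, in which the tool goes at most 62.5 mm and 10.7 degrees, less where a joint would pass 70% of its speed; a pose out of reach is approached as far as the arm can. A call with a number of a shift or a turn outside -1 to 1 is refused whole. A call with a gripper value outside its range is refused whole. "grip" is the opening, from 0 (shut) to 1 (fully open), set as the call begins (left out, the last holds). The fingers move at their own pace and stop on an object; "newtons" is the grip in N (left out, the last holds). Time passes only in rows, so rows that repeat a pose let the fingers close. It gives the time, the measured TCP pose, the force, the opening and the grip force at its end, in the units of the state.
- r.get_state(): the state, without advancing time (a new reading comes with each control period).
- viewer.capture(name): name is "side" or "top" or "wrist"; returns a dict with "img" (384x512x3 uint8, red, green, blue), "camera_matrix" (3x3 intrinsics, pixels), "R" (3x3) and "t" (3): a world point X has camera coordinates R X + t; the wrist camera has in their place "mount" (4x4, takes a point from camera to tool coordinates, whose origin is the TCP and whose axes are the flange's). Camera axes: x right, y down, z forward; pixel columns grow to the right and rows downward; lengths in m; the calibration is good to about 2 mm. A picture is of the moment at which its call begins: read the wrist's pose just before it. There is no depth.
- close_job(): hands the job in; it is judged then, once.
The state is a dict: "time_s": time; "joints": joint angles; "qd": joint speeds; "joint_torque": joint torques, N m; "tcp_pos": TCP position; "eef_rot": TCP orientation; "contact_force": force on the tool from outside, world axes, zero at the start; "moment": the same for the moment, N m; "gripper_width": finger opening in m; "gripper_force": force on a finger pad.
Only numpy, scipy, OpenCV 4.12 (cv2) and the standard library are available. Lean on these libraries where they do the work, as an engineer would, in place of code of your own. Each camera call takes 0.05 s, during which the arm holds its last target. There are 200 camera calls.

## Working session

There is one attempt and no reset: what is moved stays moved. The work goes in short steps, Python scripts to look and compute and a tool call to move; the robot and the scene stay as the last step left them, time stands still between calls to the robot, and variables do not carry over. Pictures are saved under pics/ and viewed, at most 14 in all, crops included, and the job is handed in when it is done.

Besides the shell and the picture viewer there is one more tool, called after "Call:" as name(argument=value, ...), one argument or row to a line, values as JSON. arm_command: Moves the arm, as the interface text tells. Shifts and turns lie within -1 to 1; 1 stands for 0.5 m of shift or 90 degrees of turn. Its arguments: {"type":"object","properties":{"travel":{"type":"array"},"delta_rot":{"type":"array"},"grip":{"type":"number"},"newtons":{"type":"number"}},"required":["travel","delta_rot"]}

```bash
mkdir -p pics; cat > h.py <<'E'
import numpy as np, cv2
from plant import r, viewer
from scipy.spatial.transform import Rotation as Ro
def cap(n,save=None):
    s=r.get_state(); c=viewer.capture(n)
    if 'mount' in c:
        T=np.eye(4);T[:3,:3]=Ro.from_euler('xyz',s['eef_rot'],degrees=True).as_matrix();T[:3,3]=s['tcp_pos']
        W=T@np.array(c['mount']);R=W[:3,:3].T;t=-R@W[:3,3]
    else: R=np.array(c['R']);t=np.array(c['t'])
    c=dict(img=c['img'],K=np.array(c['camera_matrix']),R=R,t=t)
    if save: cv2.imwrite('pics/'+save,c['img'][:,:,::-1]); np.savez('pics/'+save[:-4],**c)
    return c
def ray(c,uv):
    d=c['R'].T@np.linalg.solve(c['K'],[uv[0],uv[1],1]); return -c['R'].T@c['t'],d
def onplane(c,uv,z):
    o,d=ray(c,uv); return o+d*(z-o[2])/d[2]
def tri(c1,u1,c2,u2):
    (a,d),(b,e)=ray(c1,u1),ray(c2,u2); d=d/np.linalg.norm(d);e=e/np.linalg.norm(e)
    s=np.linalg.lstsq(np.c_[d,-e],b-a,rcond=None)[0]; p,q=a+s[0]*d,b+s[1]*e
    return (p+q)/2,np.linalg.norm(p-q)
def proj(c,X):
    p=c['K']@(c['R']@np.array(X)+c['t']); return p[:2]/p[2]
def load(n): return dict(np.load('pics/'+n+'.npz'))
E
python3 - <<'E'
from h import *
s=r.get_state();print(s['tcp_pos'],s['eef_rot'],s['time_s'],r.tips_ahead,s['contact_force'])
a=cap('top','top0.png');b=cap('side','side0.png');w=cap('wrist','wrist0.png')
for c in(a,b,w):print(-c['R'].T@c['t'],c['R'][2],c['K'][0,0])
E
```

```text
[0.24696277 0.62769372 0.24462813] [ 1.79905357e+02 -7.50140380e-03 -2.14801512e+01] 0.0 0.019 [ 0.68362566  0.69150969 -0.64994293]
[0.40070087 0.00557151 0.93772526] [ 0.1574034   0.01405467 -0.98743437] 348.804514785237
[ 0.16662741 -0.96632287  0.78723296] [ 0.30698514  0.76644208 -0.56420445] 460.21725907941357
[0.32549485 0.59854743 0.38406915] [-0.2887674   0.11284715 -0.95072547] 304.3305228991645
```

View pics/top0.png

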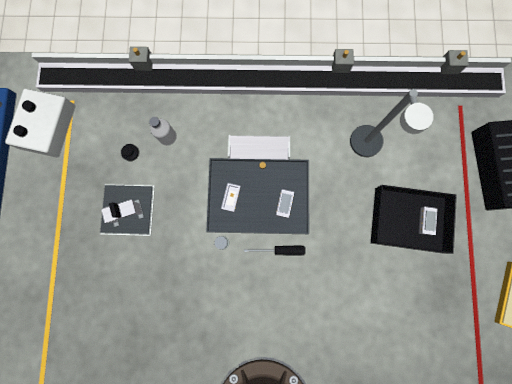

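View pics/side0.png

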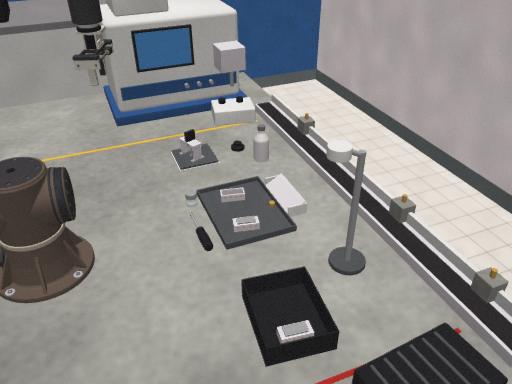

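Top view: the gauge on its pad is at about (124,209), the tray at about (258,196) with housings at (231,197) and (286,204), and the tote at about (413,219). Next I'll enlarge the parts that matter.

```bash
python3 - <<'E'
from h import *
a=load('top0')['img'];b=load('side0')['img'];w=load('wrist0')['img']
f=lambda i,x,y,ww,hh:cv2.resize(i[y:y+hh,x:x+ww],(400,300),interpolation=cv2.INTER_CUBIC)
m=np.vstack([np.hstack([f(a,92,175,76,68) if 0 else f(a,88,174,80,60),f(a,205,155,108,81)]),np.hstack([f(b,190,175,108,81),cv2.resize(w,(400,300))])])
cv2.imwrite('pics/m0.png',m[:,:,::-1])
E
```

```text
(no output)
```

View pics/m0.png

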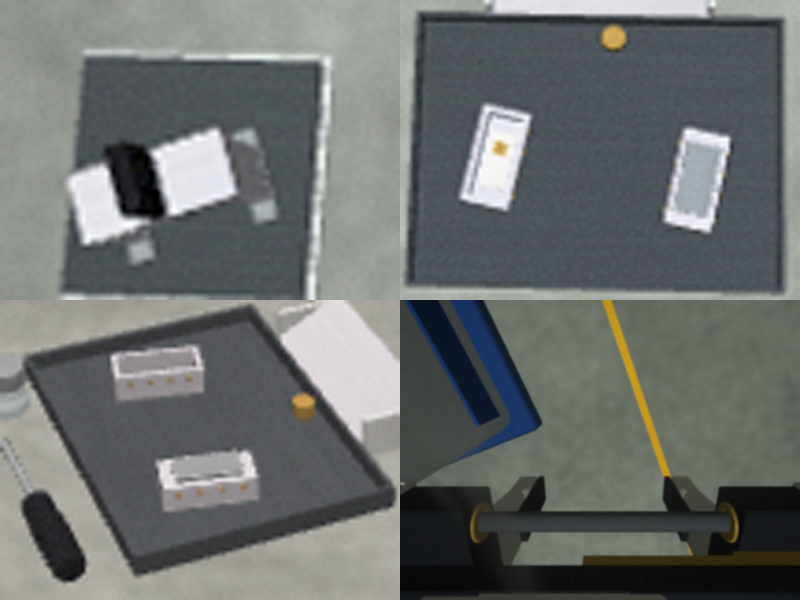

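The mosaic shows the gauge with its black fin near top-image (115,210). The sealed housing (grey lid) is the one at top-image (286,204), and the open one (white inside, gold chip) is at (231,197).

```bash
python3 - <<'E'
from h import *
a=load('top0');b=load('side0')
P=lambda u,z:onplane(a,u,z)
for n,u,z in[('fin',(114.6,210),.09),('beamL',(104.5,214.5),.071),('beamR',(133,205.5),.071),('pad TL',(104.5,185),.01),('padTR',(153,185.5),.01),('padBL',(100.5,234.5),.01),('padBR',(151,235),.01),
 ('lid',(286.3,203.7),.03),('open',(230.8,197.3),.026),('trayTL',(209.5,158.5),.018),('trayTR',(308.5,159.5),.018),('trayBL',(207,233),.018),('trayBR',(308.5,234),.018),
 ('coll',(429,221),.03),('toteTL',(376,186),.055),('toteTR',(455,192.5),.055),('toteBR',(453.5,252.5),.055),('toteBL',(371.5,243),.055)]:
  print(n,P(u,z).round(4))
# triangulated height of lid & coarse
print(tri(a,(286.3,203.7),b,(190+208/3.704,175+(466-300)/3.704)))
# black fin/white beam/lid masks
def cont(img,lo,hi,roi):
    x,y,w,h=roi;m=cv2.inRange(img[y:y+h,x:x+w],lo,hi);cs,_=cv2.findContours(m,0,1)
    c=max(cs,key=cv2.contourArea);q=cv2.minAreaRect(c);return np.array(q[0])+[x,y],q[1:],cv2.contourArea(c)
print('beam',cont(a['img'],(200,)*3,(255,)*3,(95,190,54,40)),'fin',cont(a['img'],(0,)*3,(35,)*3,(95,190,54,40)))
print('sealed',cont(a['img'],(110,)*3,(255,)*3,(270,185,30,35)),'open',cont(a['img'],(110,)*3,(255,)*3,(215,178,35,40)))
E
```

```text
fin [0.4781 0.3707 0.09  ]
beamL [0.4681 0.4033 0.071 ]
beamR [0.492  0.3335 0.071 ]
pad TL [0.5528 0.4385 0.01  ]
padTR [0.5538 0.3064 0.01  ]
padBL [0.4196 0.4372 0.01  ]
padBR [0.4209 0.3027 0.01  ]
lid [ 0.5085 -0.0532  0.03  ]
open [0.5233 0.093  0.026 ]
trayTL [0.6295 0.1551 0.018 ]
trayTR [ 0.6312 -0.1131  0.018 ]
trayBL [0.4288 0.1532 0.018 ]
trayBR [ 0.4313 -0.1125  0.018 ]
coll [ 0.4703 -0.4219  0.03  ]
toteTL [ 0.5553 -0.2804  0.055 ]
toteTR [ 0.542 -0.48   0.055]
toteBR [ 0.3916 -0.4661  0.055 ]
toteBL [ 0.4109 -0.2645  0.055 ]
(array([ 0.51037311, -0.05364844,  0.03261105]), np.float64(0.004518299007410735))
beam (array([126.50000191, 208.        ]), ((12.965337753295898, 13.597793579101562), 71.56504821777344), 151.0) fin (array([114.50943375, 209.7830162 ]), ((14.972299575805664, 7.692190647125244), 74.05460357666016), 91.5)
sealed (array([284.65121937, 202.96097755]), ((13.689234733581543, 27.02925682067871), 12.094757080078125), 333.0) open (array([230.29411697, 196.82352829]), ((14.067066192626953, 27.163990020751953), 14.03624439239502), 343.0)
```

Call:
arm_command(
  travel=[
    [0.46,-0.52,0],
    [0.46,-0.52,0],
    [0.46,-0.52,0],
    [0.46,-0.52,0],
    [0.46,-0.52,0],
    [0.46,-0.52,0],
    [0.46,-0.52,0],
    [0.46,-0.52,0],
    [0.46,-0.52,0],
    [0.46,-0.52,0],
  ],
  delta_rot=[
    [0,0,0.45],
    [0,0,0.45],
    [0,0,0.45],
    [0,0,0.45],
    [0,0,0.45],
    [0,0,0.45],
    [0,0,0.45],
    [0,0,0.45],
    [0,0,0.45],
    [0,0,0.45],
  ],
)

```text
time_s: 1.4
tcp_pos: [0.4765, 0.3689, 0.2455]
eef_rot: [-180.0, 0.0, 19.1]
contact_force: [0.7, -1.4, -0.0]
gripper_width: 0.0876
gripper_force: 0.0
```

```bash
python3 - <<'E'
from h import *
s=r.get_state();print(s['tcp_pos'],s['eef_rot'],s['joints'],s['time_s'])
cap('wrist','w1.png')
E
```

```text
[0.47653493 0.36889252 0.24551568] [-1.79999041e+02  2.89631971e-03  1.91043141e+01] [ 5.63007018e+01  1.37949801e+01 -8.84820571e+00 -2.72464645e-03
 -6.73585418e+01  5.28046612e+01] 1.4
```

Call:
arm_command(
  travel=[
    [-0.06,-0.08,0],
    [-0.06,-0.08,0],
    [-0.06,-0.08,0],
  ],
  delta_rot=[
    [0,0,0],
    [0,0,0],
    [0,0,0],
  ],
)

```text
time_s: 1.82
tcp_pos: [0.4472, 0.3286, 0.2461]
eef_rot: [-180.0, -0.1, 19.1]
contact_force: [-0.2, 0.1, -0.0]
gripper_width: 0.0874
gripper_force: 0.0
```

```bash
python3 - <<'E'
from h import *
cap('wrist','w2.png')
a,b=load('w1')['img'],load('w2')['img']
cv2.imwrite('pics/m1.png',np.hstack([a,b])[:,:,::-1][:, :]) if 0 else cv2.imwrite('pics/m1.png',np.hstack([a[:,60:460],b[:,60:460]])[:,:,::-1])
E
```

```text
(no output)
```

View pics/m1.png

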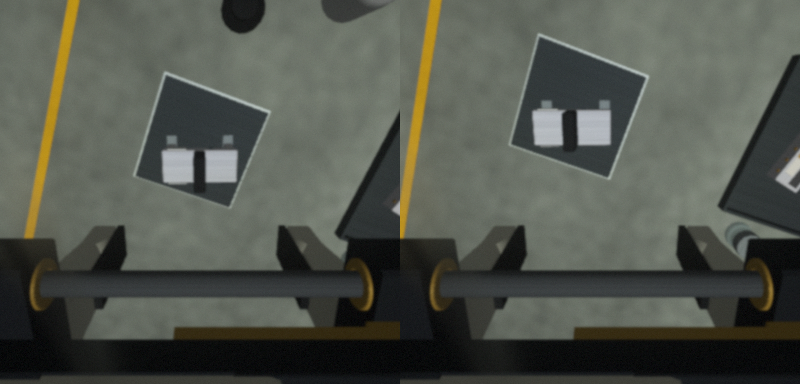

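Both wrist views show the gauge square to the jaws, with the beam at (162–238,150–184) on the left and (532–611,110–146) on the right. The pad corners are clear too.

```bash
cat >> h.py <<'E'
def blob(img,lo,hi,roi):
    x,y,w,h=roi;m=cv2.inRange(img[y:y+h,x:x+w],(lo,)*3,(hi,)*3);return m,x,y
E
python3 - <<'E'
from h import *
c1,c2=load('w1'),load('w2')
res=[]
for c,roi in((c1,(215,120,90,80)),(c2,(185,80,95,80))):
    g=c['img']; m,x,y=blob(g,150,255,roi); m=cv2.morphologyEx(m,cv2.MORPH_CLOSE,np.ones((1,31)))
    cs,_=cv2.findContours(m,0,1);k=max(cs,key=cv2.contourArea);q=cv2.minAreaRect(k);B=cv2.boxPoints(q)+[x,y]
    B=B[np.argsort(B[:,1])];lo=B[2:];lo=lo[np.argsort(lo[:,0])];up=B[:2];up=up[np.argsort(up[:,0])]
    mf,_,_=blob(g,0,40,(roi[0]+25,roi[1],45,roi[3])); ys,xs=np.nonzero(mf)
    cf,_=cv2.findContours(mf,0,1);kf=max(cf,key=cv2.contourArea);qf=cv2.minAreaRect(kf);Bf=cv2.boxPoints(qf)+[roi[0]+25,y];Bf=Bf[np.argsort(Bf[:,1])]
    print(lo,up,Bf); res.append((lo,up,Bf[2:].mean(0)))
L=[tri(c1,res[0][0][i],c2,res[1][0][i]) for i in(0,1)];U=[tri(c1,res[0][1][i],c2,res[1][1][i]) for i in(0,1)]
F=tri(c1,res[0][2],c2,res[1][2]);print('lower',L,'\nupper',U,'\nfin',F)
for c,rs in((c1,res[0]),(c2,res[1])):
    p=[onplane(c,rs[0][i],.071) for i in(0,1)];v=p[0]-p[1];ang=np.degrees(np.arctan2(v[1],v[0]));ax=np.radians(ang-90)
    print('origin',(p[0]+p[1])/2+.018*np.array([np.cos(ax),np.sin(ax),0]),'yaw',ang-90,'len',np.linalg.norm(v))
    f=onplane(c,rs[2],.105);print('  via fin',f+.018*np.array([np.cos(ax),np.sin(ax),0]))
# pad corners w1,w2 crop coords(+60)
A=np.array([(165,73),(270,111),(232,208),(135,175)],float)+[60,0];Bq=np.array([(539,35),(648,76),(610,179),(510,145)],float)-[340,0]
for i in range(4):print('pad',tri(c1,A[i],c2,Bq[i]))
print([np.mean([onplane(c,q,.01) for q in Q],0) for c,Q in((c1,A),(c2,Bq))], [onplane(c1,q,.01).round(4) for q in A])
E
```

```text
[[215. 182.]
 [304. 182.]] [[215. 150.]
 [304. 150.]] [[254. 152.]
 [265. 152.]
 [265. 192.]
 [254. 192.]]
[[185. 144.]
 [279. 144.]] [[185. 109.]
 [279. 109.]] [[223. 111.]
 [236. 111.]
 [236. 151.]
 [223. 151.]]
lower [(array([0.44924285, 0.41309607, 0.07751819]), np.float64(0.000546031686222674)), (array([0.47906729, 0.32224287, 0.07127952]), np.float64(0.0007579520652463411))] 
upper [(array([0.48214551, 0.42264714, 0.07548166]), np.float64(0.0005238856091239757)), (array([0.51185856, 0.33463233, 0.07030367]), np.float64(0.001723292472927722))] 
fin (array([0.46242527, 0.36744461, 0.1019353 ]), np.float64(6.457764257703694e-05))
origin [0.47996363 0.37371684 0.071     ] yaw 19.10637463986299 len 0.09614980317556392
  via fin [0.48042226 0.37368798 0.105     ]
origin [0.48036043 0.37409244 0.071     ] yaw 19.072171959492962 len 0.0978203137431868
  via fin [0.48015846 0.37320341 0.105     ]
pad (array([0.5566419 , 0.44341334, 0.00269221]), np.float64(0.00014214411528806374))
pad (array([0.55665021, 0.30937453, 0.00200662]), np.float64(0.0005402204787796259))
pad (array([0.42496475, 0.31029664, 0.01229489]), np.float64(0.001417563634695355))
pad (array([ 0.42240648,  0.44469427, -0.00054472]), np.float64(0.0013942407335670445))
[array([0.49121939, 0.3765186 , 0.01      ]), array([0.49008331, 0.37635123, 0.01      ])] [array([0.5566, 0.4426, 0.01  ]), array([0.5569, 0.3111, 0.01  ]), array([0.4248, 0.3094, 0.01  ]), array([0.4267, 0.443 , 0.01  ])]
```

```bash
python3 - <<'E'
from h import *
for n,roi in(('w1',(215,120,90,80)),('w2',(185,80,95,80))):
    c=load(n);m,x,y=blob(c['img'],150,255,roi);m=cv2.morphologyEx(m,cv2.MORPH_OPEN,np.ones((5,5)))
    cs,_=cv2.findContours(m,0,1);k=np.vstack([q for q in cs if cv2.contourArea(q)>200])
    b=cv2.boundingRect(k);X=np.arange(b[0]+3,b[0]+b[2]-3);bot=np.array([np.nonzero(m[:,i])[0].max() if m[:,i].any() else np.nan for i in X])
    ok=bot>np.nanmedian(bot)-4;p=np.polyfit(X[ok]+x,bot[ok]+y+.5,1)
    e=[onplane(c,(u,np.polyval(p,u)),.071) for u in(b[0]+x-.5,b[0]+b[2]+x-.5)];v=e[0]-e[1]
    yaw=np.degrees(np.arctan2(v[1],v[0]))-90;a=np.radians(yaw)
    print(yaw,np.linalg.norm(v),(e[0]+e[1])/2+.018*np.array([np.cos(a),np.sin(a),0]))
s=r.get_state();print(s['tcp_pos'])
E
```

```text
20.38264661216303 0.07991884926656126 [0.48042889 0.37433585 0.071     ]
20.083624821655903 0.08019235598840241 [0.47982548 0.3753742  0.071     ]
[0.44731712 0.32883453 0.24593664]
```

Call:
arm_command(
  travel=[
    [0.066,0.09,-0.02],
    [0.066,0.09,-0.1],
    [0.066,0.09,-0.2],
    [0.066,0.09,-0.28],
    [0.066,0.09,-0.3],
    [0.066,0.09,-0.3],
    [0.066,0.09,-0.3],
  ],
  delta_rot=[
    [0,0,0.012],
    [0,0,0.012],
    [0,0,0.012],
    [0,0,0.012],
    [0,0,0.012],
    [0,0,0.012],
    [0,0,0.012],
  ],
  grip=0.4,
)

```text
time_s: 2.75
tcp_pos: [0.481, 0.3743, 0.0974]
eef_rot: [-179.9, -0.2, 20.1]
contact_force: [1.1, -0.7, -0.3]
gripper_width: 0.0354
gripper_force: 0.0
```

Call:
arm_command(
  travel=[
    [0,0,0],
    [0,0,0],
    [0,0,0],
    [0,0,0],
    [0,0,0],
    [0,0,0],
  ],
  delta_rot=[
    [0,0,0],
    [0,0,0],
    [0,0,0],
    [0,0,0],
    [0,0,0],
    [0,0,0],
  ],
  grip=0,
  newtons=20,
)

```text
time_s: 3.5
tcp_pos: [0.4802, 0.373, 0.0959]
eef_rot: [180.0, -0.0, 20.1]
contact_force: [-1.0, -2.6, 5.2]
gripper_width: 0.0117
gripper_force: 20.0
```

Call:
arm_command(
  travel=[
    [0,0,0.02],
    [0,0,0.08],
    [0,0,0.17],
    [-0.01,-0.05,0.25],
    [-0.02,-0.12,0.3],
    [-0.04,-0.21,0.3],
    [-0.06,-0.31,0.3],
    [-0.07,-0.41,0.3],
    [-0.09,-0.51,0.3],
    [-0.1,-0.61,0.3],
    [-0.11,-0.69,0.3],
    [-0.12,-0.75,0.3],
    [-0.12,-0.78,0.3],
    [-0.12,-0.79,0.3],
    [-0.12,-0.79,0.3],
    [-0.12,-0.79,0.3],
  ],
  delta_rot=[
    [0,0,0],
    [0,0,0],
    [0,0,0],
    [0,0,-0.02],
    [0,0,-0.06],
    [0,0,-0.1],
    [0,0,-0.15],
    [0,0,-0.2],
    [0,0,-0.25],
    [0,0,-0.3],
    [0,0,-0.33],
    [0,0,-0.35],
    [0,0,-0.356],
    [0,0,-0.356],
    [0,0,-0.356],
    [0,0,-0.356],
  ],
  newtons=25,
)

```text
time_s: 5.5
tcp_pos: [0.4203, -0.0213, 0.2455]
eef_rot: [-180.0, 0.0, -11.9]
contact_force: [0.4, -0.5, -4.4]
gripper_width: 0.0116
gripper_force: 25.0
```

```bash
python3 - <<'E'
from h import *
s=r.get_state();print(s['tcp_pos'],s['eef_rot'],s['gripper_width'])
cap('wrist','w3.png')
E
```

```text
[ 0.4203055  -0.02126439  0.24547517] [-1.79998519e+02  1.10622504e-02 -1.18894443e+01] 0.01157932140210827
```

Call:
arm_command(
  travel=[
    [0.04,-0.06,-0.02],
    [0.06,-0.12,-0.04],
    [0.06,-0.14,-0.04],
    [0.06,-0.14,-0.04],
    [0.06,-0.14,-0.04],
  ],
  delta_rot=[
    [0,0,0],
    [0,0,0],
    [0,0,0],
    [0,0,0],
    [0,0,0],
  ],
)

```text
time_s: 6.18
tcp_pos: [0.4502, -0.0913, 0.2259]
eef_rot: [-180.0, -0.0, -11.9]
contact_force: [0.4, 0.8, -3.7]
gripper_width: 0.0117
gripper_force: 25.0
```

```bash
python3 - <<'E'
from h import *
s=r.get_state();print(s['tcp_pos'],s['eef_rot'],s['gripper_width'])
cap('wrist','w4.png')
a,b=load('w3')['img'],load('w4')['img']
cv2.imwrite('pics/m2.png',np.hstack([a[:,56:456],b[:,56:456]])[:,:,::-1])
E
```

```text
[ 0.4501957  -0.09128663  0.22587481] [-1.79980726e+02 -3.20458288e-02 -1.19056714e+01] 0.011726944552541465
```

View pics/m2.png

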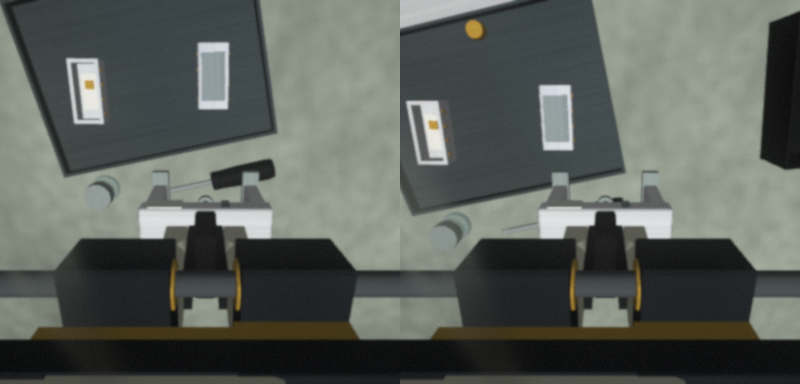

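Both views show the sealed housing, at (197–229,42–110) on the left and (540–573,85–150) on the right, nearly parallel to the held gauge. The gauge's beam and feet are visible below it.

```bash
python3 - <<'E'
from h import *
C=[load('w3'),load('w4')];rois=[(243,30,55,95),(186,72,55,92)];out=[]
for c,roi in zip(C,rois):
    g=c['img'];x,y,w,h=roi;p=g[y:y+h,x:x+w]
    print(p[h//2-5,::4].tolist()[:14])
    m,_,_=blob(g,165,255,roi);cs,hi=cv2.findContours(m,cv2.RETR_CCOMP,cv2.CHAIN_APPROX_NONE)
    k=max(cs,key=cv2.contourArea);q=cv2.minAreaRect(k)
    full=np.zeros_like(m);cv2.drawContours(full,[k],-1,255,-1)
    hole=[d for d,e in zip(cs,hi[0]) if e[3]>=0];lid=max(hole,key=cv2.contourArea) if hole else k
    ql=cv2.minAreaRect(lid);o=[]
    for qq in(q,ql):
        B=cv2.boxPoints(qq)+[x,y];B=B[np.argsort(B[:,1])];B=np.vstack([sorted(B[:2].tolist()),sorted(B[2:].tolist())]);o.append(B);print(qq[1],B.round(1).tolist())
    out.append(o)
for j,n,z in((0,'rim',.026),(1,'lid',.030)):
    T=[tri(C[0],out[0][j][i],C[1],out[1][j][i]) for i in range(4)];P=np.array([t[0] for t in T]);print(n,P.mean(0).round(4),P[:,2].round(4))
    for c,o in zip(C,out):
        P=np.array([onplane(c,q,z) for q in o[j]]);v=P[0]+P[1]-P[2]-P[3];print('  ctr',P.mean(0).round(4),'L',np.linalg.norm(v)/2,'W',np.linalg.norm(P[0]+P[2]-P[1]-P[3])/2,'yaw',np.degrees(np.arctan2(v[1],v[0])))
# gauge in hand: foot tips & beam
for c in C:
    s=c['img'][165:215,190:335];cv2.imwrite('pics/g.png',cv2.resize(s,None,fx=5,fy=5,interpolation=cv2.INTER_CUBIC)[:,:,::-1])
E
```

```text
[[64, 73, 77], [65, 73, 77], [66, 73, 77], [184, 188, 194], [149, 160, 161], [146, 157, 160], [144, 158, 159], [142, 155, 158], [141, 155, 156], [145, 155, 157], [198, 205, 210], [66, 74, 78], [71, 78, 81], [68, 77, 82]]
(65.0, 30.0) [[254.0, 43.0], [284.0, 43.0], [254.0, 108.0], [284.0, 108.0]]
(25.0, 49.0) [[256.0, 51.0], [281.0, 51.0], [256.0, 100.0], [281.0, 100.0]]
[[66, 74, 75], [67, 75, 76], [69, 77, 80], [191, 197, 199], [147, 159, 158], [148, 162, 161], [148, 162, 163], [149, 161, 162], [148, 159, 160], [144, 157, 158], [198, 203, 207], [75, 82, 82], [71, 78, 81], [70, 77, 80]]
(65.18144226074219, 30.359285354614258) [[195.2, 85.6], [225.5, 83.8], [199.0, 150.6], [229.3, 148.9]]
(47.82716369628906, 25.609817504882812) [[197.3, 95.2], [222.8, 93.5], [200.5, 142.9], [226.0, 141.2]]
rim [ 0.5115 -0.0478  0.0245] [0.0245 0.0204 0.0292 0.024 ]
  ctr [ 0.5113 -0.0477  0.026 ] L 0.06788306733191511 W 0.03330295987561567 yaw -11.428137687095044
  ctr [ 0.5115 -0.0479  0.026 ] L 0.0697309495006585 W 0.0332987715584771 yaw -11.312737269256983
lid [ 0.5114 -0.0474  0.0277] [0.0312 0.0258 0.0299 0.0238]
  ctr [ 0.5117 -0.0471  0.03  ] L 0.05058148494837444 W 0.02743160173805073 yaw -11.457322671942839
  ctr [ 0.5114 -0.0478  0.03  ] L 0.05061600683014845 W 0.02778298850242069 yaw -10.894380930688051
```

View pics/g.png

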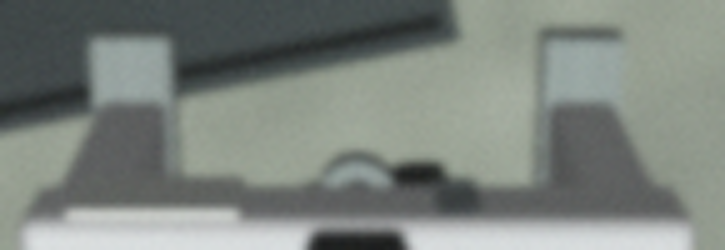

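The crop shows the held gauge's two bar feet. Their front edges are near (207.8–224.6,172.6) and (298–314.6,172.4) in w4, with the steel foot between them.

```bash
python3 - <<'E'
from h import *
c=load('w4');tcp=np.array([.4502,-.0913,.2259]);M=Ro.from_euler('xyz',[180,0,-11.9],degrees=True).as_matrix()
for u in((207.8,172.6),(224.6,172.6),(298.2,172.4),(314.6,172.4)):print(u,(M.T@(onplane(c,u,.1459)-tcp)*1000).round(1))
# beam top front edge z=61 above feet, corners at full image
for u in((190+22/5,165+222/5),(190+692/5,165+222/5)):print(u,(M.T@(onplane(c,u,.2009)-tcp)*1000).round(1))
E
```

```text
(207.8, 172.6) [ 22.8 -41.5  80. ]
(224.6, 172.6) [ 22.8 -28.9  80. ]
(298.2, 172.4) [23.  26.1 80. ]
(314.6, 172.4) [23.  38.3 80. ]
(194.4, 209.4) [ 15.9 -40.5  25. ]
(328.4, 209.4) [15.9 37.6 25. ]
```

Call:
arm_command(
  travel=[
    [0.03,0.02,0],
    [0.08,0.05,0],
    [0.115,0.075,-0.03],
    [0.124,0.083,-0.09],
    [0.124,0.083,-0.15],
    [0.124,0.083,-0.185],
    [0.124,0.083,-0.19],
    [0.124,0.083,-0.19],
    [0.124,0.083,-0.19],
  ],
  delta_rot=[
    [0,0,0.007],
    [0,0,0.007],
    [0,0,0.007],
    [0,0,0.007],
    [0,0,0.007],
    [0,0,0.007],
    [0,0,0.007],
    [0,0,0.007],
    [0,0,0.007],
  ],
)

```text
time_s: 7.35
tcp_pos: [0.513, -0.0501, 0.1316]
eef_rot: [-180.0, -0.1, -11.3]
contact_force: [-0.1, -0.4, -3.7]
gripper_width: 0.0116
gripper_force: 25.0
```

```bash
python3 - <<'E'
from h import *
s=r.get_state();print(s['tcp_pos'],s['eef_rot'])
w=cap('wrist','w5.png')['img'];b=cap('side','side5.png')['img'];t=cap('top','top5.png')['img']
f=lambda i,x,y,ww,hh:cv2.resize(i[y:y+hh,x:x+ww],(400,300),interpolation=cv2.INTER_CUBIC)
cv2.imwrite('pics/m5.png',np.hstack([f(w,160,110,200,150),f(b,195,165,100,75)])[:,:,::-1])
E
```

```text
[ 0.51295139 -0.05005689  0.13157641] [-1.79960463e+02 -1.01393920e-01 -1.12815809e+01]
```

View pics/m5.png

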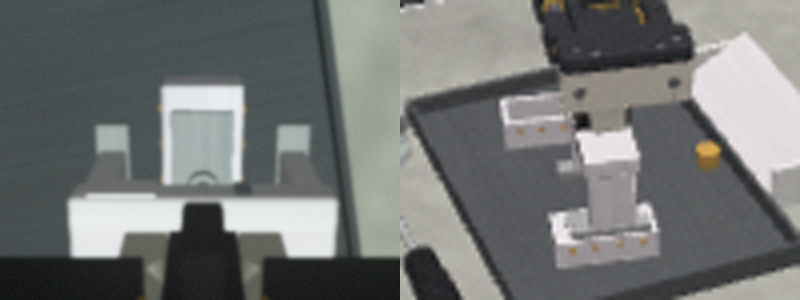

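The wrist view shows the gauge centred sideways over the lid: housing middle at 202, bars' middle at 203. Next I'll check the fore-aft offset numerically.

```bash
python3 - <<'E'
from h import *
c=load('w5');tcp=np.array([.51295,-.05006,.13158]);M=Ro.from_euler('xyz',[180,0,-11.28],degrees=True).as_matrix()
q=lambda n,u,v,z:print(n,(M.T@(onplane(c,(160+u/2,110+v/2),z)-tcp)*1000).round(1))
q('lid front',202,110,.030);q('rim front',202,86,.026);q('barL',95,125,.0516);q('barR',310,125,.0516);q('foot front',203,171,.0476)
E
```

```text
lid front [ 23.4  -1.8 101.6]
rim front [ 32.5  -1.8 105.6]
barL [ 23.  -41.8  80. ]
barR [23.  38.6 80. ]
foot front [ 3.3 -1.4 84. ]
```

Call:
arm_command(
  travel=[
    [0,0,-0.01],
    [0,0,-0.025],
    [0,0,-0.04],
    [0,0,-0.052],
    [0,0,-0.062],
    [0,0,-0.07],
    [0,0,-0.075],
    [0,0,-0.078],
    [0,0,-0.08],
    [0,0,-0.08],
    [0,0,-0.08],
  ],
  delta_rot=[
    [0,0,0],
    [0,0,0],
    [0,0,0],
    [0,0,0],
    [0,0,0],
    [0,0,0],
    [0,0,0],
    [0,0,0],
    [0,0,0],
    [0,0,0],
    [0,0,0],
  ],
)

```text
time_s: 8.88
tcp_pos: [0.512, -0.0504, 0.0906]
eef_rot: [180.0, 0.0, -11.3]
contact_force: [-0.8, 0.2, -2.3]
gripper_width: 0.0116
gripper_force: 25.0
```

Call:
arm_command(
  travel=[
    [0,0,-0.001],
    [0,0,-0.002],
    [0,0,-0.002],
    [0,0,-0.002],
  ],
  delta_rot=[
    [0,0,0],
    [0,0,0],
    [0,0,0],
    [0,0,0],
  ],
)

```text
time_s: 9.38
tcp_pos: [0.5121, -0.0504, 0.09]
eef_rot: [180.0, -0.0, -11.3]
contact_force: [-4.9, 1.2, 5.4]
gripper_width: 0.012
gripper_force: 25.0
```

Call:
arm_command(
  travel=[
    [0,0,0],
    [0,0,0],
    [0,0,0],
    [0,0,0],
    [0,0,0],
    [0,0,0],
    [0,0,0],
    [0,0,0],
    [0,0,0],
    [0,0,0],
    [0,0,0],
    [0,0,0],
    [0,0,0],
  ],
  delta_rot=[
    [0,0,0],
    [0,0,0],
    [0,0,0],
    [0,0,0],
    [0,0,0],
    [0,0,0],
    [0,0,0],
    [0,0,0],
    [0,0,0],
    [0,0,0],
    [0,0,0],
    [0,0,0],
    [0,0,0],
  ],
  grip=0.4,
)

```text
time_s: 11.0
tcp_pos: [0.5121, -0.0504, 0.0896]
eef_rot: [-180.0, -0.0, -11.3]
contact_force: [-0.6, 1.1, -0.3]
gripper_width: 0.0347
gripper_force: 0.0
```

```bash
python3 - <<'E'
from h import *
w=cap('wrist','w6.png')['img'];b=cap('side','side6.png')['img']
f=lambda i,x,y,ww,hh:cv2.resize(i[y:y+hh,x:x+ww],(400,300),interpolation=cv2.INTER_CUBIC)
cv2.imwrite('pics/m6.png',np.hstack([f(w,160,110,200,150),f(b,195,165,100,75)])[:,:,::-1])
print(r.get_state()['contact_force'],r.get_state()['time_s'])
E
```

```text
[-0.06106208 -0.88484339  0.32414865] 11.1
```

View pics/m6.png

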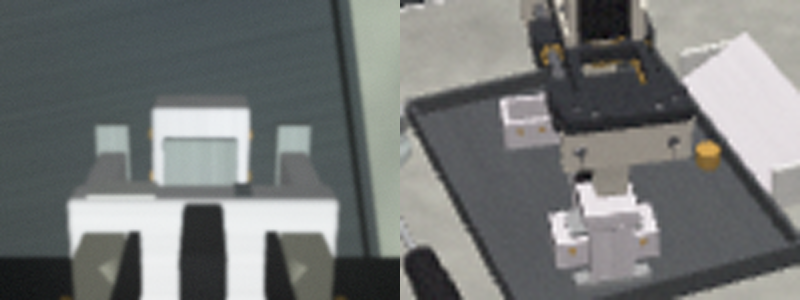

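The gauge stands flat over the housing, with the housing at (153–249) centred between the bars (95–310). Next I'll regrip and lift it off.

Call:
arm_command(
  travel=[
    [0,0,0],
    [0,0,0],
    [0,0,0],
    [0,0,0],
    [0,0,0],
  ],
  delta_rot=[
    [0,0,0],
    [0,0,0],
    [0,0,0],
    [0,0,0],
    [0,0,0],
  ],
  grip=0,
  newtons=25,
)

```text
time_s: 11.72
tcp_pos: [0.5121, -0.0504, 0.0896]
eef_rot: [-180.0, -0.0, -11.3]
contact_force: [0.2, 0.1, -0.3]
gripper_width: 0.0117
gripper_force: 25.0
```

Call:
arm_command(
  travel=[
    [0,0,0.01],
    [0,0,0.03],
    [0,0,0.06],
    [0,0,0.1],
    [0,0,0.16],
    [0,0.03,0.23],
    [0,0.08,0.28],
    [-0.01,0.15,0.3],
    [-0.01,0.24,0.3],
    [-0.02,0.34,0.3],
    [-0.03,0.44,0.3],
    [-0.03,0.54,0.3],
    [-0.04,0.64,0.3],
    [-0.044,0.73,0.3],
    [-0.044,0.8,0.28],
    [-0.044,0.84,0.25],
    [-0.044,0.85,0.22],
    [-0.044,0.85,0.18],
    [-0.044,0.85,0.14],
    [-0.044,0.85,0.1],
  ],
  delta_rot=[
    [0,0,0],
    [0,0,0],
    [0,0,0],
    [0,0,0],
    [0,0,0],
    [0,0,0],
    [0,0,0],
    [0,0,0.02],
    [0,0,0.04],
    [0,0,0.06],
    [0,0,0.08],
    [0,0,0.1],
    [0,0,0.11],
    [0,0,0.12],
    [0,0,0.1255],
    [0,0,0.1255],
    [0,0,0.1255],
    [0,0,0.1255],
    [0,0,0.1255],
    [0,0,0.1255],
  ],
)

```text
time_s: 14.22
tcp_pos: [0.49, 0.3732, 0.1386]
eef_rot: [180.0, 0.0, -0.1]
contact_force: [-0.3, 0.3, -4.9]
gripper_width: 0.012
gripper_force: 25.0
```

```bash
python3 - <<'E'
from h import *
s=r.get_state();print(s['tcp_pos'],s['eef_rot'],s['gripper_width'],s['joints'])
w=cap('wrist','w7.png')['img'];b=cap('side','side7.png')['img']
f=lambda i,x,y,ww,hh:cv2.resize(i[y:y+hh,x:x+ww],(400,300),interpolation=cv2.INTER_CUBIC)
cv2.imwrite('pics/m7.png',np.hstack([f(w,56,0,400,300),f(b,145,120,144,108)])[:,:,::-1])
E
```

```text
[0.48996503 0.3732216  0.13861145] [ 1.79952188e+02  3.94037739e-02 -7.30483831e-02] 0.012032840095383947 [ 5.54381382e+01  2.00457962e+01 -1.50106632e+01 -6.59766816e-03
 -5.50052611e+01  3.44926165e+01]
```

View pics/m7.png

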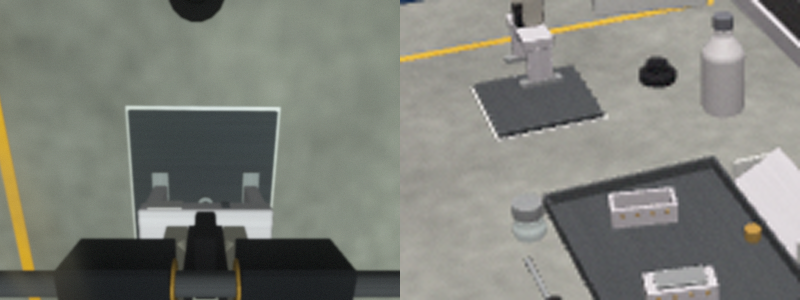

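The pad spans (126–280) at row 107, with the bars at (152–259), so it is centred sideways. I'll check fore-aft.

```bash
python3 - <<'E'
from h import *
c=load('w7');tcp=np.array(r.get_state()['tcp_pos']);print(tcp)
q=lambda n,u,v,z:print(n,((onplane(c,(56+u,v),z)-tcp)*1000).round(1))
q('padTL',126,107,.01);q('padTR',280,107,.01);q('barL',152,173,tcp[2]-.08);q('barR',259,173,tcp[2]-.08)
E
```

```text
[0.48892048 0.37213759 0.13688272]
padTL [  68.7   70.1 -126.9]
padTR [  68.5  -61.4 -126.9]
barL [ 23.4  42.7 -80. ]
barR [ 23.3 -37.9 -80. ]
```

Call:
arm_command(
  travel=[
    [0.008,0.004,-0.01],
    [0.008,0.004,-0.03],
    [0.008,0.004,-0.05],
    [0.008,0.004,-0.065],
    [0.008,0.004,-0.076],
    [0.008,0.004,-0.082],
    [0.008,0.004,-0.084],
    [0.008,0.004,-0.084],
    [0.008,0.004,-0.084],
  ],
  delta_rot=[
    [0,0,0],
    [0,0,0],
    [0,0,0],
    [0,0,0],
    [0,0,0],
    [0,0,0],
    [0,0,0],
    [0,0,0],
    [0,0,0],
  ],
)

```text
time_s: 15.45
tcp_pos: [0.4942, 0.3768, 0.0978]
eef_rot: [-180.0, -0.0, -0.0]
contact_force: [0.2, 0.4, -4.2]
gripper_width: 0.012
gripper_force: 25.0
```

Call:
arm_command(
  travel=[
    [0,0,-0.002],
    [0,0,-0.003],
    [0,0,-0.004],
    [0,0,-0.004],
    [0,0,-0.004],
  ],
  delta_rot=[
    [0,0,0],
    [0,0,0],
    [0,0,0],
    [0,0,0],
    [0,0,0],
  ],
)

```text
time_s: 16.08
tcp_pos: [0.4941, 0.3766, 0.0956]
eef_rot: [180.0, -0.0, -0.0]
contact_force: [-0.8, -0.0, -4.1]
gripper_width: 0.0123
gripper_force: 25.0
```

Call:
arm_command(
  travel=[
    [0,0,-0.001],
    [0,0,-0.002],
    [0,0,-0.002],
    [0,0,-0.002],
  ],
  delta_rot=[
    [0,0,0],
    [0,0,0],
    [0,0,0],
    [0,0,0],
  ],
)

```text
time_s: 16.58
tcp_pos: [0.4942, 0.3766, 0.0956]
eef_rot: [-180.0, -0.0, 0.0]
contact_force: [-2.9, -3.6, 5.8]
gripper_width: 0.0116
gripper_force: 25.0
```

Call:
arm_command(
  travel=[
    [0,0,0],
    [0,0,0],
    [0,0,0],
    [0,0,0],
    [0,0,0.02],
    [0,0,0.06],
    [0,0,0.12],
    [0,0,0.2],
    [0,0,0.28],
    [0,0,0.3],
    [0,0,0.3],
  ],
  delta_rot=[
    [0,0,0],
    [0,0,0],
    [0,0,0],
    [0,0,0],
    [0,0,0],
    [0,0,0],
    [0,0,0],
    [0,0,0],
    [0,0,0],
    [0,0,0],
    [0,0,0],
  ],
  grip=0.5,
)

```text
time_s: 17.95
tcp_pos: [0.4942, 0.3768, 0.2455]
eef_rot: [-179.9, -0.1, -0.0]
contact_force: [0.1, -0.2, -0.8]
gripper_width: 0.044
gripper_force: 0.0
```

```bash
python3 - <<'E'
from h import *
cap('wrist','w8.png');print(r.get_state()['tcp_pos'])
E
```

```text
[0.49379767 0.37640738 0.24423732]
```

Call:
arm_command(
  travel=[
    [-0.03,-0.12,0],
    [-0.06,-0.24,0],
    [-0.08,-0.36,0],
    [-0.1,-0.48,0],
    [-0.11,-0.6,0],
    [-0.12,-0.7,0],
    [-0.12,-0.78,-0.02],
    [-0.12,-0.82,-0.04],
    [-0.12,-0.83,-0.04],
    [-0.12,-0.83,-0.04],
    [-0.12,-0.83,-0.04],
  ],
  delta_rot=[
    [0,0,-0.02],
    [0,0,-0.05],
    [0,0,-0.08],
    [0,0,-0.11],
    [0,0,-0.125],
    [0,0,-0.125],
    [0,0,-0.125],
    [0,0,-0.125],
    [0,0,-0.125],
    [0,0,-0.125],
    [0,0,-0.125],
  ],
)

```text
time_s: 19.38
tcp_pos: [0.4343, -0.0377, 0.2246]
eef_rot: [-180.0, -0.0, -11.2]
contact_force: [-0.2, -0.1, -0.1]
gripper_width: 0.0437
gripper_force: 0.0
```

```bash
python3 - <<'E'
from h import *
s=r.get_state();print(s['tcp_pos'],s['eef_rot'],s['time_s'])
cap('wrist','w9.png');cap('side','side9.png')
a,b=load('w8')['img'],load('w9')['img']
cv2.imwrite('pics/m9.png',np.hstack([a[:,56:456],b[:,56:456]])[:,:,::-1])
E
```

```text
[ 0.43430008 -0.03774447  0.22459768] [-1.79998330e+02 -2.00896998e-04 -1.12131014e+01] 19.375
```

View pics/m9.png

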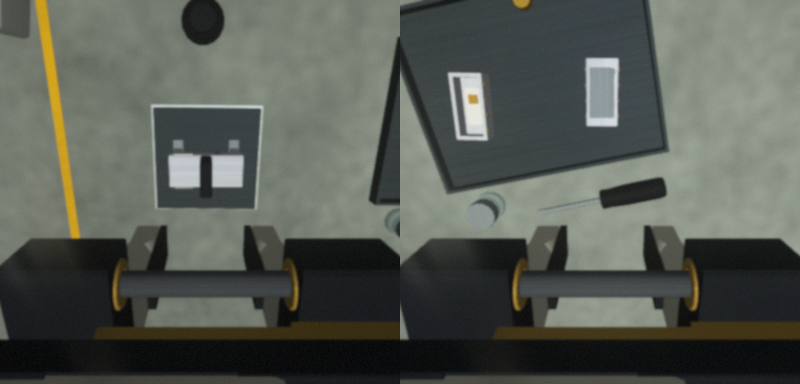

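The left half shows the gauge standing on the pad, beam at (168–243,153–188) and pad at (151–263,104–209). The right half shows the housing at (585–619,57–127), lid up and undisturbed.

```bash
python3 - <<'E'
from h import *
c=load('w8')
pad=np.mean([onplane(c,(56+u,v),.01) for u,v in((151.5,104.5),(263,106),(259,209),(156.5,209.5))],0)
e=[onplane(c,(56+u,188),.071) for u in(168.5,243.5)];print('pad',pad,'gauge',sum(e)/2+[.018,0,0])
c=load('w9');x,y,w,h=roi=(232,45,55,95);m,_,_=blob(c['img'],165,255,roi)
cs,_=cv2.findContours(m,0,1);k=max(cs,key=cv2.contourArea);B=cv2.boxPoints(cv2.minAreaRect(k))+[x,y];B=B[np.argsort(B[:,1])]
P=np.array([onplane(c,q,.026) for q in B]);v=P[0]+P[1]-P[2]-P[3];print(P.mean(0),np.degrees(np.arctan2(v[1],v[0])),np.linalg.norm(v)/2)
E
```

```text
pad [0.49053311 0.37588335 0.01      ] gauge [0.49172528 0.37783688 0.071     ]
[ 0.51170447 -0.04748343  0.026     ] -11.423342525730687 0.06797891990416588
```

Call:
arm_command(
  travel=[
    [0.05,-0.01,0],
    [0.12,-0.02,-0.04],
    [0.152,-0.023,-0.1],
    [0.152,-0.023,-0.18],
    [0.152,-0.023,-0.26],
    [0.152,-0.023,-0.32],
    [0.152,-0.023,-0.36],
    [0.152,-0.023,-0.385],
    [0.152,-0.023,-0.397],
    [0.152,-0.023,-0.397],
    [0.152,-0.023,-0.397],
  ],
  delta_rot=[
    [0,0,-0.002],
    [0,0,-0.002],
    [0,0,-0.002],
    [0,0,-0.002],
    [0,0,-0.002],
    [0,0,-0.002],
    [0,0,-0.002],
    [0,0,-0.002],
    [0,0,-0.002],
    [0,0,-0.002],
    [0,0,-0.002],
  ],
  grip=0.6,
)

```text
time_s: 20.85
tcp_pos: [0.5107, -0.0497, 0.0268]
eef_rot: [-180.0, -0.1, -11.4]
contact_force: [0.2, 0.3, -1.1]
gripper_width: 0.0525
gripper_force: 0.0
```

Call:
arm_command(
  travel=[
    [0,0,0],
    [0,0,0],
    [0,0,0],
    [0,0,0],
    [0,0,0],
    [0,0,0],
  ],
  delta_rot=[
    [0,0,0],
    [0,0,0],
    [0,0,0],
    [0,0,0],
    [0,0,0],
    [0,0,0],
  ],
  grip=0,
  newtons=20,
)

```text
time_s: 21.6
tcp_pos: [0.5103, -0.0498, 0.0264]
eef_rot: [-180.0, -0.0, -11.4]
contact_force: [-1.5, 0.9, 5.6]
gripper_width: 0.0339
gripper_force: 20.0
```

Call:
arm_command(
  travel=[
    [0,0,0.02],
    [0,0,0.08],
    [0,0,0.16],
    [0,-0.02,0.26],
    [-0.02,-0.07,0.34],
    [-0.05,-0.15,0.38],
    [-0.08,-0.24,0.38],
    [-0.11,-0.34,0.38],
    [-0.14,-0.43,0.38],
    [-0.16,-0.51,0.38],
    [-0.18,-0.56,0.38],
    [-0.18,-0.58,0.38],
    [-0.18,-0.58,0.38],
    [-0.18,-0.58,0.38],
  ],
  delta_rot=[
    [0,0,0],
    [0,0,0],
    [0,0,0],
    [0,0,0.01],
    [0,0,0.02],
    [0,0,0.03],
    [0,0,0.04],
    [0,0,0.05],
    [0,0,0.06],
    [0,0,0.07],
    [0,0,0.07],
    [0,0,0.07],
    [0,0,0.07],
    [0,0,0.07],
  ],
)

```text
time_s: 23.35
tcp_pos: [0.4203, -0.3392, 0.2161]
eef_rot: [-180.0, 0.0, -5.1]
contact_force: [0.7, 0.6, -0.7]
gripper_width: 0.0339
gripper_force: 20.0
```

```bash
python3 - <<'E'
from h import *
s=r.get_state();print(s['tcp_pos'],s['eef_rot'],s['time_s'],s['gripper_width'])
cap('wrist','w10.png')
E
```

```text
[ 0.42033214 -0.33919058  0.21607825] [-1.79987520e+02  2.48435852e-03 -5.10953601e+00] 23.35 0.033901403616502485
```

Call:
arm_command(
  travel=[
    [0.02,0.06,0.0],
    [0.02,0.1,0.0],
    [0.02,0.12,0.0],
    [0.02,0.12,0.0],
    [0.02,0.12,0.0],
  ],
  delta_rot=[
    [0,0,0],
    [0,0,0],
    [0,0,0],
    [0,0,0],
    [0,0,0],
  ],
)

```text
time_s: 24.02
tcp_pos: [0.4303, -0.2801, 0.2162]
eef_rot: [180.0, -0.0, -5.1]
contact_force: [0.6, 0.1, -0.8]
gripper_width: 0.0338
gripper_force: 20.0
```

```bash
python3 - <<'E'
from h import *
s=r.get_state();print(s['tcp_pos'],s['eef_rot'],s['time_s'])
cap('wrist','w11.png')
g=lambda i:np.clip(i[:,56:456].astype(float)*1.6,0,255)
cv2.imwrite('pics/m11.png',np.hstack([g(load('w10')['img']),g(load('w11')['img'])])[:,:,::-1])
E
```

```text
[ 0.43025526 -0.28009885  0.21616361] [ 1.79989445e+02 -9.66399372e-03 -5.12149553e+00] 24.025[ WARN:0@0.865] global loadsave.cpp:1063 imwrite_ Unsupported depth image for selected encoder is fallbacked to CV_8U.
```

View pics/m11.png

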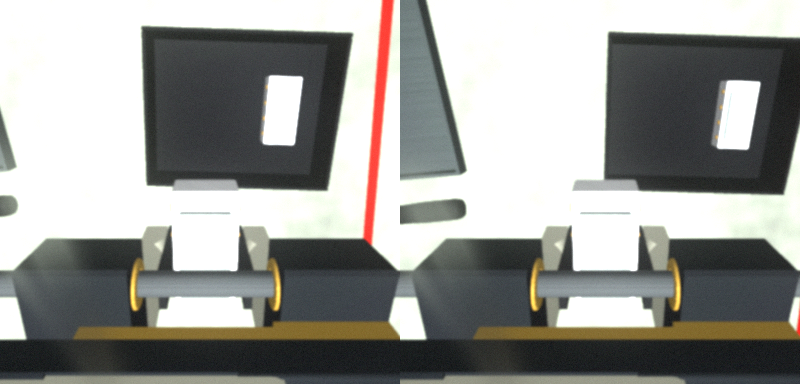

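Tote outer rim corners: left view (142,27), (352,34), (327,191), (148,185), and right view (609,32), (783,194), (604,190). The collected housing is at (262–302,76–146) on the left, and the +y (left) side of the tote is free.

```bash
python3 - <<'E'
from h import *
a,b=load('w10'),load('w11')
A=np.array([(142,27),(352,34),(327,191),(148,185)],float)+[56,0]
Bq={0:(209,32),2:(383,194),3:(204,190)}
for i,q in Bq.items():print('rim',i,tri(a,A[i],b,np.array(q)+[56,0]))
P=np.array([onplane(a,q,.055) for q in A]);print(P.round(4).tolist(),P.mean(0))
B3=np.array([onplane(b,np.array(q)+[56,0.],.055) for q in Bq.values()]);print(B3.round(4).tolist(),'ctr from diag',(B3[0]+B3[1])/2)
v=P[0]+P[1]-P[2]-P[3];w=P[0]+P[3]-P[1]-P[2];print(np.degrees(np.arctan2(v[1],v[0])),np.degrees(np.arctan2(w[1],w[0]))-90,np.linalg.norm(v)/2,np.linalg.norm(w)/2)
for c,o in((a,0),(b,0)):
    x,y,ww,h=roi=(310,60,60,95) if c is a else (360,65,70,95);m,_,_=blob(c['img'],140,255,roi)
    cs,_=cv2.findContours(m,0,1);k=max(cs,key=cv2.contourArea);q=cv2.minAreaRect(k);B=cv2.boxPoints(q)+[x,y];B=B[np.argsort(B[:,1])]
    p=np.array([onplane(c,t,.026) for t in B]);v=p[0]+p[1]-p[2]-p[3];print('coll',p.mean(0),np.degrees(np.arctan2(v[1],v[0])),np.linalg.norm(v)/2,q[1])
# floor inside: left inner floor edge check
for u in((154,40),(156,172)):print('floorL',onplane(a,(56+u[0],u[1]),.004).round(4))
# held housing: front rim edge in tool x (top of housing)
tcp=np.array([.43026,-.2801,.21616]);M=Ro.from_euler('xyz',[180,0,-5.1],degrees=True).as_matrix()
for u in((174,190),(238,190)):print('held',(M.T@(onplane(b,(56+u[0],u[1]),tcp[2]-.0004)-tcp)*1000).round(1))
E
```

```text
rim 0 (array([ 0.55980912, -0.29351222,  0.05397193]), np.float64(0.0006331716491732258))
rim 2 (array([ 0.38944355, -0.46332288,  0.05279836]), np.float64(0.001158670979091202))
rim 3 (array([ 0.41001328, -0.275463  ,  0.04742589]), np.float64(0.0009325983282575021))
[[0.5593, -0.2936, 0.055], [0.537, -0.4795, 0.055], [0.3897, -0.4625, 0.055], [0.4128, -0.2773, 0.055]] [ 0.47469438 -0.3782339   0.055     ]
[[0.56, -0.2935, 0.055], [0.391, -0.462, 0.055], [0.4121, -0.2756, 0.055]] ctr from diag [ 0.47546705 -0.37777266  0.055     ]
-6.495709885022679 -6.980082558053482 0.14786681347939745 0.18691763340671783
coll [ 0.47213396 -0.42354736  0.026     ] -6.305482801164467 0.07137296036055778 (33.456600189208984, 69.86714935302734)
coll [ 0.47208467 -0.423398    0.026     ] -6.244196635035576 0.07281783492739699 (32.8672981262207, 71.09762573242188)
floorL [ 0.5554 -0.2956  0.004 ]
floorL [ 0.4126 -0.2777  0.004 ]
held [ 36.4 -16.7   0.4]
held [36.4 14.3  0.4]
```

Call:
arm_command(
  travel=[
    [0.03,-0.04,0],
    [0.07,-0.09,0],
    [0.097,-0.12,-0.03],
    [0.097,-0.12,-0.1],
    [0.097,-0.12,-0.18],
    [0.097,-0.12,-0.25],
    [0.097,-0.12,-0.31],
    [0.097,-0.12,-0.345],
    [0.097,-0.12,-0.363],
    [0.097,-0.12,-0.372],
    [0.097,-0.12,-0.377],
    [0.097,-0.12,-0.377],
    [0.097,-0.12,-0.377],
  ],
  delta_rot=[
    [0,0,-0.01],
    [0,0,-0.018],
    [0,0,-0.018],
    [0,0,-0.018],
    [0,0,-0.018],
    [0,0,-0.018],
    [0,0,-0.018],
    [0,0,-0.018],
    [0,0,-0.018],
    [0,0,-0.018],
    [0,0,-0.018],
    [0,0,-0.018],
    [0,0,-0.018],
  ],
)

```text
time_s: 25.7
tcp_pos: [0.4789, -0.34, 0.0281]
eef_rot: [180.0, -0.1, -6.8]
contact_force: [0.5, 0.0, -0.7]
gripper_width: 0.0335
gripper_force: 20.0
```

Call:
arm_command(
  travel=[
    [0,0,-0.001],
    [0,0,-0.002],
    [0,0,-0.003],
    [0,0,-0.003],
    [0,0,-0.003],
  ],
  delta_rot=[
    [0,0,0],
    [0,0,0],
    [0,0,0],
    [0,0,0],
    [0,0,0],
  ],
)

```text
time_s: 26.32
tcp_pos: [0.4787, -0.3399, 0.0264]
eef_rot: [180.0, -0.0, -6.8]
contact_force: [-1.2, 2.0, 5.6]
gripper_width: 0.034
gripper_force: 20.0
```

Contact with the tote floor at the expected height. I'll open a little, rise straight up, and move clear.

Call:
arm_command(
  travel=[
    [0,0,0],
    [0,0,0],
    [0,0,0],
    [0,0,0],
    [0,0,0.02],
    [0,0,0.08],
    [0,0,0.16],
    [0,0,0.26],
    [0,0.02,0.34],
    [-0.06,0.04,0.36],
    [-0.1,0.04,0.36],
    [-0.1,0.04,0.36],
    [-0.1,0.04,0.36],
  ],
  delta_rot=[
    [0,0,0],
    [0,0,0],
    [0,0,0],
    [0,0,0],
    [0,0,0],
    [0,0,0],
    [0,0,0],
    [0,0,0],
    [0,0,0],
    [0,0,0],
    [0,0,0],
    [0,0,0],
    [0,0,0],
  ],
  grip=0.48,
)

```text
time_s: 27.95
tcp_pos: [0.4287, -0.3202, 0.2058]
eef_rot: [180.0, 0.0, -6.8]
contact_force: [1.0, -0.5, -0.5]
gripper_width: 0.0419
gripper_force: 0.0
```

```bash
python3 - <<'E'
from h import *
w=cap('wrist','w12.png')['img'];b=cap('side','side12.png')['img']
cv2.imwrite('pics/m12.png',np.hstack([w[:,56:456],cv2.resize(b[90:384,120:426],(400,384))])[:,:,::-1]);print(r.get_state()['contact_force'],r.get_state()['gripper_width'])
E
```

```text
[-0.56643342 -0.8229382  -0.57246432] 0.04240029784457543
```

View pics/m12.png

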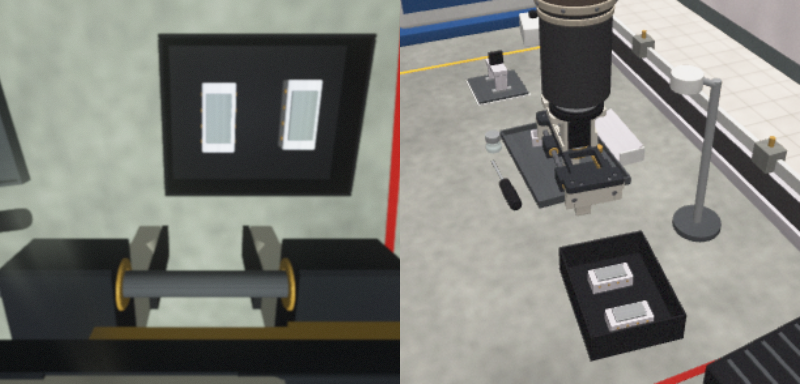

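Both housings lie flat and lid up, side by side in the tote at (202–236,83–152) and (281–322,79–150). The gauge stands upright on its pad, and the arm is clear.

```bash
python3 -c "
from plant import close_job
print(close_job())"
```

```text
the job is handed in; nothing more can be done
None
```

The job is done and handed in at about 28 s: the gauge stood released over the sealed housing for over a second and is back within about 2 mm of its pad's middle, and the housing lies flat, lid up, in the tote beside the other one; I had no direct readout of the gauge's reading, and no verdict came back.

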